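# Nest the strainers on the drying hook

### The arm

A 6-joint arm with a two-finger parallel gripper is mounted at the origin on the work surface. World frame = base frame: x ahead of the robot, y to its left, z up, the work surface at z = 0. Lengths are in mm, angles in rad, forces in N, time in s.
With the tool pointing down it reaches from about 350 to 850 mm from the base axis. Payload 8.1 kg.
Tool frame: the origin (TCP) lies between the finger pads; the fingertips stand 11 mm ahead of it and the grasp point (between the pads) lies 8 mm behind it; z points along the fingers, y is the direction in which the jaws open and shut (so a half turn about z gives the same grasp; the last joint's range is limited). The gripper opens to 85 mm and grips with 20 to 120 N. Pads are 22 mm wide; open, the fingers measure 114 mm over their backs; the gripper's body (76 mm by 85 mm) begins 54 mm behind the grasp point. The pads swing forward as they close: fully open they stand 13 mm farther back than shut.
Start: joints at [1.06, 0.13, 1.488, -0, 1.523, -0.085], TCP at [247.81, 546.439, 242.292] pointing down, gripper open.
Joint ranges: [-2.96, 2.96], [-0.89, 2.26], [0.02, 2.5], [-1.34, 4.48], [0, 2.73], [-2.66, 2.66]. Speed limits (rad/s): [2.39, 2.39, 2.79, 3.14, 3.14, 3.14].

### API

Orientations are given as [roll, pitch, yaw] about the fixed x, y, z axes, in that order (R = Rz(yaw) Ry(pitch) Rx(roll)).
In Python, from station import ctrl gives the robot as it stands.
- The arm moves only by the shell command python3 -m handwheel 'ROWS' [FORCE]. ROWS is JSON, a list of rows, each a list of 7 numbers: the shift along the world's x, y, z in cm, then the turn, a rotation vector about the world's x, y, z in degrees, then the opening, from -1 (shut) to 1 (fully open). In form: [[x, y, z, ax, ay, az, grip], ...]. A call has 1 to 10 rows; each row is the pose to reach, as a shift and turn from the pose commanded when the call began; what a row does not reach only later rows make up. A row lasts 1/8 s, in which the tool goes at most 62.5 mm and 10.7 degrees, less where a joint would pass 70% of its speed; a pose out of reach is approached as far as the arm can. A call with a gripper value outside its range is refused whole. The fingers move at their own pace and stop on an object; FORCE is the grip in N (left out, the last holds). Time passes only in rows, so rows that repeat a pose let the fingers close. It gives the time, the measured TCP pose, the force and the opening at its end, in the units of the state.
- ctrl.observe(): the state, without advancing time (a new reading comes with each control period).
- ctrl.grab_frame(name): name is "scene" or "side" or "wrist"; returns the picture (420x560x3 uint8, red, green, blue); there is no depth.
- ctrl.get_calibration(name): a dict with "fx", "fy", "cx", "cy" (pixels), "cam_to_world" (4x4, takes a point from camera to world coordinates). Camera axes: x right, y down, z forward; pixel columns grow to the right and rows downward; lengths in mm; the calibration is good to about 2 mm. A picture is of the moment at which its call begins: read the wrist's pose just before it. get_calibration takes no time and is no camera call; for the wrist camera it gives the pose at the moment of the call.
- ctrl.close_job(): hands the job in, once; it reports no verdict.
The state is a dict: "clock": time; "joints": joint angles; "qvel": joint speeds; "joint_efforts": joint torques, N m; "eef_pos": TCP position; "orientation": TCP orientation; "contact_force": force on the tool from outside, world axes, zero at the start; "wrist_torque": the same for the moment, N m; "finger_gap": opening from 0.0 (shut) to 1.0 (fully open).
Only numpy, scipy, OpenCV 4.12 (cv2) and the standard library are available. Lean on these libraries where they do the work, as an engineer would, in place of code of your own. Each camera call takes 0.05 s, during which the arm holds its last target. There are 200 camera calls.

### The job

Take the three steel strainers out of the draining rack and hang them by their eyes on the bar of the hook stand, nested: the largest first at the back, then the medium, then the small, all facing the way they stand in the rack (open side towards the bar's tip). Slide them back along the bar until they bear against each other and the rubber buffer behind them is pushed in fully to its stop, pressing gently, by feel, and keeping every strainer upright the whole time: none may be wrenched askew. Leave the nest hanging still, and do not disturb the bottle, the jar or the dish.

Things in the scene. Friction and masses are not known exactly. Their poses are not given: they have to be found in the camera images.
- large: Largest plain steel handled strainer; origin: centre of its eye, z up, x along the bore. The eye is a sleeve 24 mm long (x), 32 mm wide outside, 24 inside; inner floor 12 mm below the origin, roof an inverted V, inner apex 13 mm above (outside 18). On the bar the origin settles 7 mm below the bar's axis. Mass 260 g +-30%. Starts upright in any of the rack's slots, x along the rack's x.
- large_grip (a point): Middle of its grey upright grip, 44 mm above the eye's centre. The grip is 20 mm wide (y), 12 mm thick (x), and runs from 18 to 66 mm above the eye's centre. Pinch it across y, from above.
- large_box (a point): Centre of its box, 85 mm below the eye's centre: 110 mm wide (y), 100 mm high (z), 36 mm deep (x), 3 mm walls, open on the -x face; its lowest edge is 135 mm below the eye's centre. A smaller box fits into a larger one's open side with 8 mm or more to spare all round.
- medium: Middle-sized plain steel handled strainer; origin: centre of its eye, z up, x along the bore. The eye is a sleeve 24 mm long (x), 32 mm wide outside, 24 inside; inner floor 12 mm below the origin, roof an inverted V, inner apex 13 mm above (outside 18). On the bar the origin settles 7 mm below the bar's axis. Mass 200 g +-30%. Starts upright in any of the rack's slots, x along the rack's x.
- medium_grip (a point): Middle of its grey upright grip, 44 mm above the eye's centre. The grip is 20 mm wide (y), 12 mm thick (x), and runs from 18 to 66 mm above the eye's centre. Pinch it across y, from above.
- medium_box (a point): Centre of its box, 85 mm below the eye's centre: 88 mm wide (y), 78 mm high (z), 36 mm deep (x), 3 mm walls, open on the -x face; its lowest edge is 124 mm below the eye's centre. A smaller box fits into a larger one's open side with 8 mm or more to spare all round.
- small: Smallest plain steel handled strainer; origin: centre of its eye, z up, x along the bore. The eye is a sleeve 24 mm long (x), 32 mm wide outside, 24 inside; inner floor 12 mm below the origin, roof an inverted V, inner apex 13 mm above (outside 18). On the bar the origin settles 7 mm below the bar's axis. Mass 140 g +-30%. Starts upright in any of the rack's slots, x along the rack's x.
- small_grip (a point): Middle of its grey upright grip, 44 mm above the eye's centre. The grip is 20 mm wide (y), 12 mm thick (x), and runs from 18 to 66 mm above the eye's centre. Pinch it across y, from above.
- small_box (a point): Centre of its box, 85 mm below the eye's centre: 66 mm wide (y), 56 mm high (z), 36 mm deep (x), 3 mm walls, open on the -x face; its lowest edge is 113 mm below the eye's centre. A smaller box fits into a larger one's open side with 8 mm or more to spare all round.
- hook: Fixed hook stand: white base plate, post 24 x 30 mm (x, y), and a steel bar leaving the post towards the stand's -x, 215 mm above the table. Origin on the table under the post's centre; x along the bar from tip to post, z up. The strainers must not press on the stand with more than 50 N, nor on each other with more than 18 N.
- bar (a point): Point on the bar's axis at the post's centre, 215 mm above the table; axes as the stand's. The bar, 10 mm in diameter, runs from here along -x, straight and level for 175 mm, and then bends up to its tip. It is rigid: set an eye down on it slowly, at about 10 mm/s.
- bar_tip (a point): Centre of the rounded, bent-up end of the bar (10 mm diameter), 190 mm from the post's centre and 6 mm above the axis of the straight part. To thread an eye over it, hold the eye's centre about 3 mm above the axis of the straight part.
- buffer (a joint): How far the rubber buffer (30 mm disc round the bar, in front of a tight black clamp) is pushed towards the post, m: 0 out, 0.012 at its solid stop. No spring: it slides against about 4 N and stays where left; starts at 0 to 0.003. The clamp may sit anywhere along 35 mm, not reported: at 0 the buffer's face is 48 to 83 mm from the post's centre. Find it by feel.
- rack: The fixed white draining rack, 190 x 150 mm; origin under its centre. Floor 8 mm above the table; three slots 40 mm wide, running along y, at x = -60, 0 and +60 mm, between thin walls whose tops are 38 mm above the table. The strainers stand on the floor with their axes parallel to the rack's.
- bottle: Amber bottle, 60 mm diameter, 130 mm high, standing; origin under its centre. Leave alone.
- jar: Clear jar with a white cap, 64 mm diameter, 70 mm high; origin under its centre. Leave alone.
- dish: Clear closed culture dish, 94 mm diameter, 16 mm high; origin under its centre. Leave alone.
Things that resemble listed ones, but are neither listed nor needed, are in the scene too. Leave any green, orange or purple look-alike of the medium alone.

How it is judged (in metres and radians):
On the way, in this order (a step that is already met when the one before it is completed fails the run):
1. the large strainer hangs on the bar (x of large in the frame of bar between -0.172 and -0.03 m and y of large in the frame of bar between -0.009 and 0.009 m and z of large in the frame of bar between -0.0125 and -0.0025 m and angle between large's own z axis and vertical below 0.1 rad), for 0.2 s.
2. the medium one hangs on the bar in front of the large one (all of step 1 and x of medium in the frame of bar between -0.172 and -0.03 m and y of medium in the frame of bar between -0.009 and 0.009 m and z of medium in the frame of bar between -0.0125 and -0.0025 m and angle between medium's own z axis and vertical below 0.1 rad and x of medium in the frame of large below -0.02 m), for 0.2 s.
3. the small one hangs on the bar in front of the medium one (all of step 1 and x of medium in the frame of bar between -0.172 and -0.03 m and y of medium in the frame of bar between -0.009 and 0.009 m and z of medium in the frame of bar between -0.0125 and -0.0025 m and angle between each of medium, small's own z axis and vertical below 0.1 rad and x of small in the frame of bar between -0.172 and -0.03 m and y of small in the frame of bar between -0.009 and 0.009 m and z of small in the frame of bar between -0.0125 and -0.0025 m and x of small in the frame of medium below -0.02 m), for 0.2 s.
At the end, for the whole second after the job is handed in: All three strainers hang still and upright (within 0.1 rad) by their eyes on the straight part of the bar, medium in front of large and small in front of medium, each eye within 3.5 mm of touching the eye behind it, and the buffer is pushed in by at least 10.5 of its 12 mm (all of step 1 and x of medium in the frame of bar between -0.172 and -0.03 m and y of medium in the frame of bar between -0.009 and 0.009 m and z of medium in the frame of bar between -0.0125 and -0.0025 m and angle between each of medium, small's own z axis and vertical below 0.1 rad and x of small in the frame of bar between -0.172 and -0.03 m and y of small in the frame of bar between -0.009 and 0.009 m and z of small in the frame of bar between -0.0125 and -0.0025 m and x of medium in the frame of large between -0.0275 and -0.0205 m and x of small in the frame of medium between -0.0275 and -0.0205 m and value of joint buffer above 0.0105 m and linear speed of each of large, medium, small below 0.02 m/s).
It fails at once if a strainer presses on the hook stand with more than 50 N (contact force between any of large, medium, small and hook above 50 N).
It fails at once if strainers press on each other with more than 18 N (contact force between any of medium, small and large above 18 N or contact force between small and medium above 18 N).
It fails at once if a strainer is tilted or wrenched askew by more than 0.1 rad (angle between any of large, medium, small's own z axis and vertical above 0.1 rad).
It fails at once if the bottle, jar or dish is moved by more than 20 mm or tipped (distance of any of bottle, jar, dish from where it was at the start of the episode above 0.02 m or angle between any of bottle, jar, dish's own z axis and vertical above 0.3 rad).
It also fails if it takes over 72 s, if anything falls off the work surface, if the arm or the gripper's body presses on something with over 40 N, if the wrist force passes 120 N, or if a joint passes its speed limit or range.

## Working session

There is one attempt and no reset: what is moved stays moved. The work goes in short steps, Python scripts to look and compute and a shell command to move; the robot and the scene stay as the last step left them, time stands still between calls to the robot, and variables do not carry over. Pictures are saved under pics/ and viewed, about 8 in all and at most 12, crops included, and the job is handed in when it is done.

```bash
ls; mkdir -p pics; cat > h.py <<'E'
import numpy as np, cv2
from station import ctrl
def snap(name,fn,crop=None,s=1):
    im=ctrl.grab_frame(name)[:,:,::-1]
    np.save('pics/'+fn+'.npy',im)
    if crop: im=im[crop[1]:crop[3],crop[0]:crop[2]]
    cv2.imwrite('pics/'+fn+'.png',cv2.resize(np.ascontiguousarray(im),None,fx=s,fy=s,interpolation=cv2.INTER_CUBIC))
def ray(cal,u,v):
    T=np.array(cal['cam_to_world']);d=T[:3,:3]@[(u-cal['cx'])/cal['fx'],(v-cal['cy'])/cal['fy'],1]
    return T[:3,3],d/np.linalg.norm(d)
def atz(cal,u,v,z):
    o,d=ray(cal,u,v);return o+d*(z-o[2])/d[2]
def tri(rays):
    A=sum(np.eye(3)-np.outer(d,d) for o,d in rays);b=sum((np.eye(3)-np.outer(d,d))@o for o,d in rays)
    return np.linalg.solve(A,b)
def proj(cal,p):
    T=np.array(cal['cam_to_world']);q=T[:3,:3].T@(np.array(p)-T[:3,3]);return cal['fx']*q[0]/q[2]+cal['cx'],cal['fy']*q[1]/q[2]+cal['cy']
E
python3 - <<'E'
from h import *
for n in('scene','side','wrist'):
    snap(n,n+'0')
    c=ctrl.get_calibration(n);print(n,c['fx'],c['cx'],c['cy'],np.round(c['cam_to_world'],3).tolist())
print(ctrl.observe())
a=np.hstack([np.load('pics/%s0.npy'%n) for n in('scene','side')])
E
```

```text
pics
scene 509.25806023521767 285.2643206142685 212.58150469997838 [[-0.861, 0.275, -0.429, 1104.802], [0.509, 0.476, -0.717, 917.629], [0.007, -0.836, -0.549, 868.844], [0.0, 0.0, 0.0, 1.0]]
side 491.86988926052464 283.71158964411165 208.53832857137812 [[0.998, -0.019, 0.054, 455.32], [-0.053, -0.654, 0.755, -1047.069], [0.021, -0.756, -0.654, 1080.725], [0.0, 0.0, 0.0, 1.0]]
wrist 342.2307979845146 278.8158617765992 208.56850574692768 [[0.414, 0.864, 0.286, 174.007], [0.91, -0.393, -0.13, 578.638], [0.0, 0.314, -0.949, 372.508], [0.0, 0.0, 0.0, 1.0]]
{'clock': 0.15, 'joints': array([ 1.05960210e+00,  1.30998249e-01,  1.48904717e+00, -3.29600530e-05,
        1.52297301e+00, -8.54176844e-02]), 'qvel': array([ 1.24268057e-05, -2.66852269e-03, -4.98534122e-03, -6.54224410e-04,
       -1.80437502e-03,  1.02491574e-03]), 'joint_efforts': array([ 1.17980406e-03, -5.70063186e+01, -5.01158774e+01, -1.97067234e-04,
        9.57594893e-03, -5.25143423e-05]), 'eef_pos': array([247.61765398, 546.07588922, 241.46916593]), 'orientation': array([-3.14016927e+00, -8.88383016e-05,  2.71581764e+00]), 'contact_force': array([-0.74390813, -0.55546342,  0.29963035]), 'wrist_torque': array([-0.04855673, -0.02190209,  0.0117632 ]), 'finger_gap': 1.0012104450089705}
```

View pics/scene0.png

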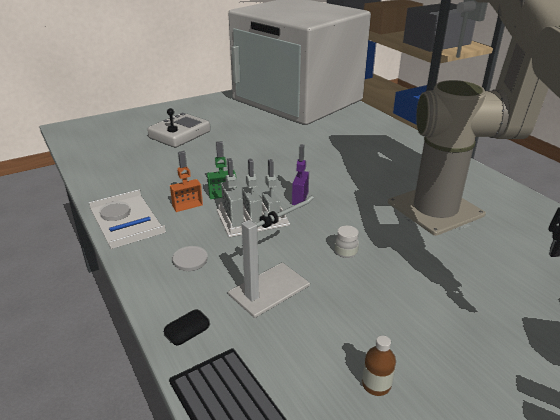

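View pics/side0.png

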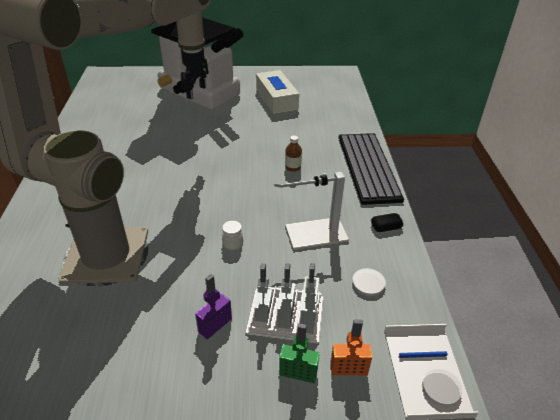

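Scene: rack at about (250,200), hook post (250,260), bar tip (310,198), and the dish, jar and bottle all clear. Side: rack (287,305), grips at (263,272), (287,272), (311,272), bar tip (277,185), and post (338,180). Next I'll enlarge both.

```bash
python3 - <<'E'
from h import *
def cr(n,x,y,w,h,s):
    im=np.load('pics/%s0.npy'%n)[y:y+h,x:x+w]
    return cv2.resize(np.ascontiguousarray(im),None,fx=s,fy=s,interpolation=cv2.INTER_CUBIC)
cv2.imwrite('pics/a.png',np.hstack([cr('side',240,255,100,100,4),cr('side',265,160,100,100,4)]))
cv2.imwrite('pics/b.png',np.hstack([cr('scene',205,145,100,100,4),cr('scene',225,185,100,100,4)]))
cv2.imwrite('pics/ab.png',np.vstack([cv2.imread('pics/a.png'),cv2.imread('pics/b.png')])[:, :])
E
```

```text
(no output)
```

View pics/a.png

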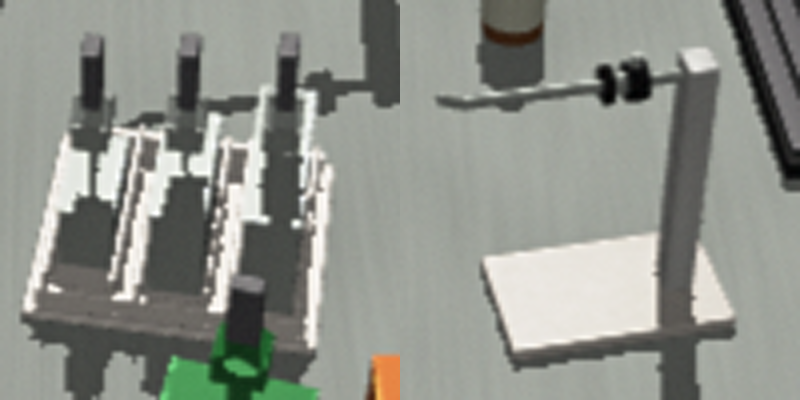

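View pics/b.png

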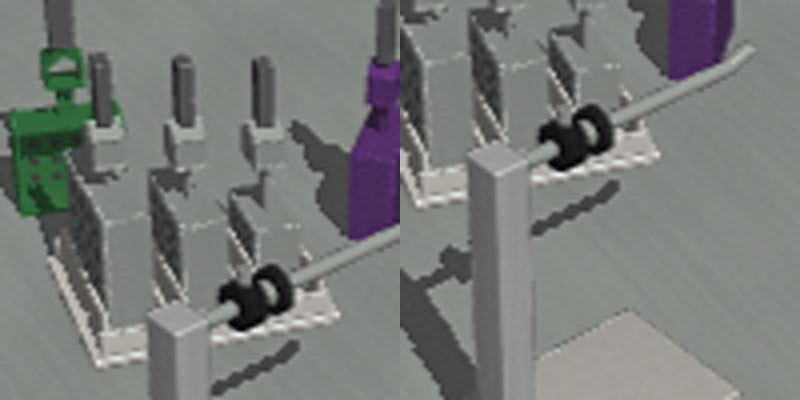

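Side crop: grip tops at (94,40), (190,39) and (289,39), bar tip (440,99), post top centre about (698,62). Scene crop: grip tops at (100,59), (182,60) and (263,61), bar tip (750,48), post top centre (500,160). The green look-alike stands just behind the rack. Next I'll triangulate.

```bash
python3 - <<'E'
from h import *
cs=ctrl.get_calibration('side');cc=ctrl.get_calibration('scene')
S=lambda x,y,x0=240,y0=255:ray(cs,x0+x/4-.375,y0+y/4-.375)
C=lambda x,y,x0=205,y0=145:ray(cc,x0+x/4-.375,y0+y/4-.375)
def res(n,a,b):
    p=tri([a,b]);e=[np.linalg.norm(np.cross(p-o,d)) for o,d in(a,b)];print(n,p.round(1),np.round(e,1));return p
L=res('xplus top',S(289,39),C(100,59));M=res('mid',S(190,39),C(182,60));Sm=res('xminus',S(94,40),C(263,61))
v=L-Sm;print('rack yaw',np.degrees(np.arctan2(v[1],v[0])),np.linalg.norm(v[:2]))
t=res('tip',S(40,99,265,160),C(350,48,225,185))
p=res('post',S(298,62,265,160),C(100,160,225,185))
d=res('buffer',S(205,83,265,160),C(193,130,225,185))
d=res('clamp',S(236,80,265,160),C(165,146,225,185))
v=p-t;print('hook yaw',np.degrees(np.arctan2(v[1],v[0])),np.linalg.norm(v[:2]))
res('green top',S(247,283),C(60,5))
# rack floor corners (z=8?) bottom edges
for n,q in (('side rack',[(28,318),(308,350)]),):
    for a in q: print(n,atz(cs,240+a[0]/4,255+a[1]/4,0).round(1))
for a in [(100,365),(335,318)]: print('scene rack',atz(cc,205+a[0]/4,145+a[1]/4,0).round(1))
for a in [(515,362),(735,328),(485,258)]: print('side base',atz(cs,265+(a[0]-400)/4,160+a[1]/4,0).round(1))
E
```

```text
xplus top [ 585.7 -250.9  211.3] [2.3 2.3]
mid [ 527.4 -239.5  200.9] [2.5 2.5]
xminus [ 469.  -228.1  190. ] [1.8 1.8]
rack yaw -11.066559970381514 118.91390390338927
tip [507.   46.5 223.3] [1.1 1.1]
post [695.1  81.2 226.3] [1. 1.]
buffer [627.8  69.1 217.3] [2.2 2.2]
clamp [650.   74.  216.2] [1.2 1.2]
hook yaw 10.450247137003958 191.26079738298836
green top [ 549.5 -402.2  180.4] [2.2 2.2]
side rack [ 422.9 -294.7    0. ]
side rack [ 601.7 -325.9    0. ]
scene rack [ 628.5 -189.3    0. ]
scene rack [ 450.3 -155.5    0. ]
side base [564.8   3.2   0. ]
side base [739.4  34.3   0. ]
side base [548.5 120.9   0. ]
```

Grip-top heights of 211, 201 and 190 (expected 209, 198, 187) show large in the +x slot, medium in the middle and small in the -x slot. Rack yaw is about -10.5° and hook yaw about 10.4°. Next: move above the large one.

```bash
python3 -m handwheel '[[2,-4,5.9,0,0,4,1],[8,-14,5.9,0,0,14,1],[33.8,-79.7,5.9,0,0,14,1],[33.8,-79.7,5.9,0,0,14,1],[33.8,-79.7,5.9,0,0,14,1],[33.8,-79.7,5.9,0,0,14,1],[33.8,-79.7,5.9,0,0,14,1],[33.8,-79.7,5.9,0,0,14,1],[33.8,-79.7,5.9,0,0,14,1],[33.8,-79.7,5.9,0,0,14,1]]'; python3 - <<'E'
from h import *
cs=ctrl.get_calibration('side')
print('jar',atz(cs,232,246,0),'dish',atz(cs,369,285,8),'bottle',atz(cs,293,167,0))
o=ctrl.observe();print(o['eef_pos'],o['orientation'])
E
```

```text
clock: 1.4
eef_pos: [485.4, -5.7, 299.7]
orientation: [3.141, 0.0, 2.96]
contact_force: [0.8, 0.6, 0.1]
finger_gap: 1.005
jar [375.90747713  28.7317961    0.        ] dish [ 768.37355176 -147.83679682    8.        ] bottle [591.8152271  435.37886959   0.        ]
[485.44344724  -5.66210342 299.67448773] [3.14139954e+00 3.14090974e-04 2.96002748e+00]
```

```bash
python3 -m handwheel '[[10.05,-24.5,0,0,0,0,1],[10.05,-24.5,0,0,0,0,1],[10.05,-24.5,0,0,0,0,1],[10.05,-24.5,0,0,0,0,1],[10.05,-24.5,0,0,0,0,1],[10.05,-24.5,0,0,0,0,1],[10.05,-24.5,0,0,0,0,1]]'; python3 - <<'E'
from h import *
o=ctrl.observe();c=ctrl.get_calibration('wrist')
snap('wrist','w1',None,1)
print(o['eef_pos'],o['orientation'])
for p in [(585.7,-250.9,209),(527.4,-239.5,198),(469,-228.1,187)]: print(np.round(proj(c,p),1))
np.save('pics/w1cal.npy',c,allow_pickle=True)
E
```

```text
clock: 2.28
eef_pos: [585.5, -247.2, 299.9]
orientation: [3.141, -0.0, 2.961]
contact_force: [0.1, 0.3, 0.5]
finger_gap: 0.999
[ 585.51832584 -247.18939913  299.92317195] [ 3.14114747e+00 -3.46758770e-05  2.96127520e+00]
[274.5 219.5]
[275.4 130.1]
[276.3  33.8]
```

View pics/w1.png

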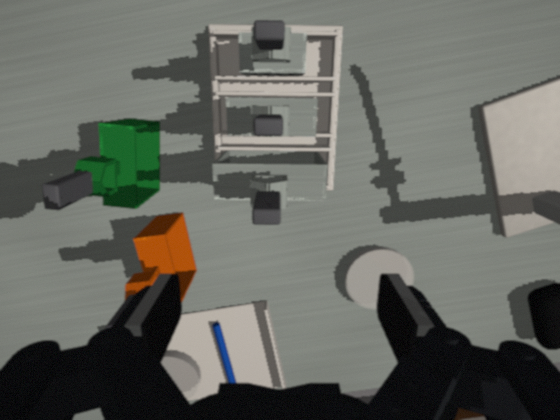

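The wrist view shows the three grips near (267,207), (268,125) and (269,35), about 7 px left of the prediction, so the strainers sit roughly 4 mm further towards -y. I'll zoom in and combine it with the other rays.

```bash
python3 - <<'E'
from h import *
im=np.load('pics/w1.npy')
a=[cv2.resize(np.ascontiguousarray(im[y:y+50,240:300]),None,fx=6,fy=6,interpolation=cv2.INTER_CUBIC) for y in(180,100,10)]
a=[np.clip(x.astype(float)*1.8,0,255).astype('uint8') for x in a]
a.append(np.zeros_like(a[0]))
cv2.imwrite('pics/w1c.png',np.vstack([np.hstack(a[:2]),np.hstack(a[2:])]))
E
```

```text
(no output)
```

View pics/w1c.png

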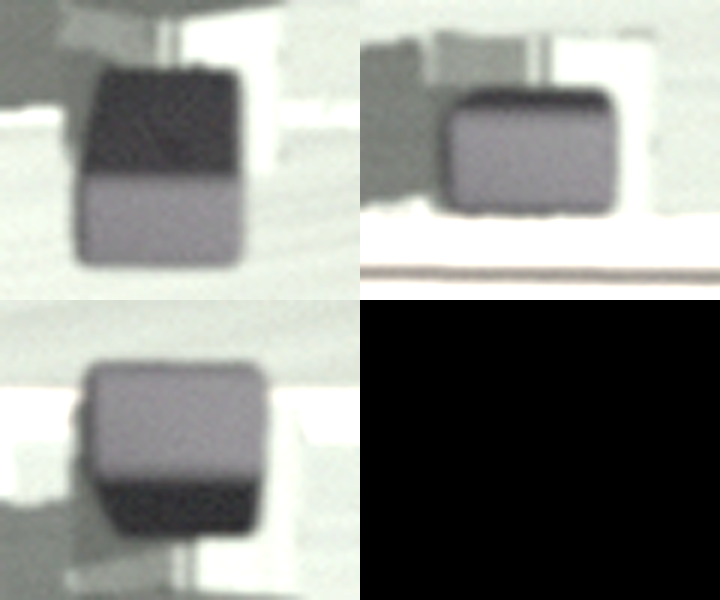

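```bash
python3 - <<'E'
from h import *
c=np.load('pics/w1cal.npy',allow_pickle=True).item()
cs=ctrl.get_calibration('side');cc=ctrl.get_calibration('scene')
S=lambda x,y,x0=240,y0=255:(x0+x/4-.375,y0+y/4-.375)
C=lambda x,y,x0=205,y0=145:(x0+x/4-.375,y0+y/4-.375)
for n,w,s,k,z in(('L',(266.3,216.2),S(289,39),C(100,59),209),('M',(267.9,125.9),S(190,39),C(182,60),198),('S',(269.3,29.6),S(94,40),C(263,61),187)):
    print(n,atz(c,*w,z).round(1),atz(cs,*s,z).round(1),atz(cc,*k,z).round(1),tri([ray(c,*w),ray(cs,*s),ray(cc,*k)]).round(1))
E
```

```text
L [ 582.3 -256.   209. ] [ 583.9 -247.6  209. ] [ 586.3 -255.1  209. ] [ 583.9 -253.8  211.1]
M [ 523.8 -243.9  198. ] [ 525.4 -235.5  198. ] [ 527.8 -244.3  198. ] [ 525.8 -242.   200.9]
S [ 465.8 -232.1  187. ] [ 467.4 -224.2  187. ] [ 468.3 -232.9  187. ] [ 467.8 -230.4  190.3]
```

```bash
python3 -m handwheel '[[-0.15,-0.8,-5,0,0,0,1],[-0.15,-0.8,-9,0,0,0,1],[-0.15,-0.8,-11.9,0,0,0,1],[-0.15,-0.8,-11.9,0,0,0,1],[-0.15,-0.8,-11.9,0,0,0,-1],[-0.15,-0.8,-11.9,0,0,0,-1],[-0.15,-0.8,-11.9,0,0,0,-1],[-0.15,-0.8,-11.9,0,0,0,-1],[-0.15,-0.8,-11.9,0,0,0,-1],[-0.15,-0.8,-11.9,0,0,0,-1]]' 80
```

```text
clock: 3.58
eef_pos: [584.8, -256.6, 181.8]
orientation: [-3.142, 0.002, 2.96]
contact_force: [-0.2, 2.4, 5.4]
finger_gap: 0.219
```

```bash
python3 -m handwheel '[[0,0,0.8,0,0,0,-1],[0,0,2.2,0,0,0,-1],[0,0,4.2,0,0,0,-1],[0,0,6.5,0,0,0,-1],[0,0,8.2,0,0,0,-1],[0,1,8.6,0,0,0,-1],[0,4,8.6,0,0,0,-1],[0,8,8.6,0,0,0,-1],[0,12,8.6,0,0,0,-1],[0,15,8.6,0,0,0,-1]]'
```

```text
clock: 4.82
eef_pos: [583.5, -104.2, 265.9]
orientation: [3.141, -0.001, 2.961]
contact_force: [1.4, 0.3, -2.7]
finger_gap: 0.223
```

```bash
python3 -m handwheel '[[-1,0,0,0,0,2,-1],[-4,0,0,0,0,5,-1],[-8,0,0,0,0,8,-1],[-11.5,1,0,0,0,11,-1],[-13,4,0,0,0,14,-1],[-13,8,0,0,0,17,-1],[-13,11,0,0,0,20,-1],[-13,13.5,0,0,0,20.8,-1],[-13,14.2,0,0,0,20.8,-1],[-13,14.2,0,0,0,20.8,-1]]'; python3 - <<'E'
from h import *
o=ctrl.observe();c=ctrl.get_calibration('wrist')
snap('wrist','w2',None,1);snap('scene','sc2')
print(o['eef_pos'],o['orientation'])
for p in [(511,47.5,221),(695,81.2,225),(649,73,215)]: print(np.round(proj(c,p),1))
np.save('pics/w2cal.npy',c,allow_pickle=True)
E
```

```text
clock: 6.08
eef_pos: [453.8, 35.6, 266.3]
orientation: [-3.141, -0.001, -2.959]
contact_force: [-0.0, -1.1, -2.1]
finger_gap: 0.221
[453.81044206  35.64384843 266.32145037] [-3.14146918e+00 -7.14197201e-04 -2.95914446e+00]
[282.1 332.9]
[281.3 537. ]
[281.7 481.3]
```

View pics/w2.png

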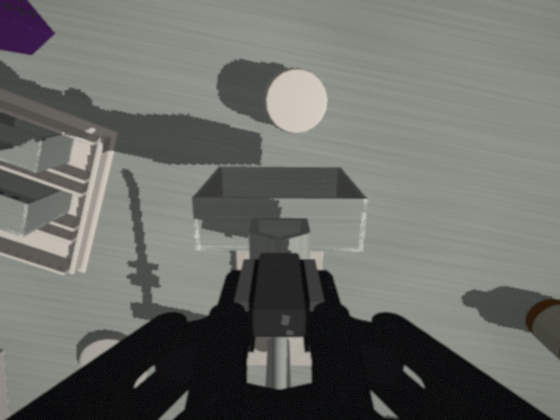

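The wrist view shows the large strainer held square at (280,235), with the bar just below the grip at u≈280, rows 340–388. I'll measure the bar's centreline numerically.

```bash
python3 - <<'E'
from h import *
im=np.load('pics/w2.npy').astype(int).sum(2)
for v in range(336,392,8): print(v,' '.join(str(x) for x in im[v,262:302:1]))
c=np.load('pics/w2cal.npy',allow_pickle=True).item()
for u,v in((280,345),(280,380)):print(atz(c,u,v,220).round(1))
E
```

```text
336 175 172 170 179 169 167 171 171 169 166 146 149 159 164 181 193 200 210 214 217 220 230 226 225 220 233 239 253 252 248 247 249 254 249 251 256 250 249 264 278
344 261 267 268 266 255 244 226 219 219 213 204 211 240 282 323 354 389 410 428 435 454 455 458 444 406 341 325 406 481 506 516 513 513 513 511 512 510 514 509 510
352 444 447 447 433 405 327 245 219 224 208 205 207 251 288 325 365 400 419 436 451 463 469 469 455 414 334 297 354 449 501 516 509 509 506 505 510 504 505 505 506
360 502 506 505 481 404 300 233 229 223 215 205 213 250 291 332 366 395 419 436 453 459 465 466 434 378 298 269 330 430 489 506 503 503 503 504 509 506 513 511 510
368 419 418 418 393 317 246 225 224 219 206 203 215 252 284 324 366 395 425 435 445 459 464 459 433 378 299 256 292 363 406 416 415 417 419 421 414 418 408 411 408
376 419 419 409 366 296 234 225 230 227 211 205 214 251 291 333 364 395 421 438 451 457 467 454 418 352 273 241 267 331 384 411 419 413 416 416 410 411 413 417 414
384 401 410 395 333 254 225 221 230 221 213 200 212 248 292 330 371 398 423 437 452 455 461 455 418 343 263 231 260 308 371 400 413 411 403 397 385 375 366 335 306
[521.  48. 220.]
[548.3  53.1 220. ]
```

Bar centre is at u≈277 against 280 for the tool plane, so the bar lies about 1.4 mm towards -y and is parallel. I'll correct for that, lower to threading height and advance.

```bash
python3 -m handwheel '[[0.02,-0.13,-0.5,0,0,0,-1],[0.02,-0.13,-0.95,0,0,0,-1],[1,0.05,-0.95,0,0,0,-1],[2.5,0.325,-0.95,0,0,0,-1],[3.5,0.51,-0.95,0,0,0,-1],[4.43,0.69,-0.95,0,0,0,-1],[5.4,0.87,-0.95,0,0,0,-1],[6.4,1.05,-0.95,0,0,0,-1],[7.37,1.235,-0.95,0,0,0,-1],[7.37,1.235,-0.95,0,0,0,-1]]'; python3 - <<'E'
from h import *
snap('side','s3',(225,120,385,270),5)
E
```

```text
clock: 7.42
eef_pos: [528.3, 47.9, 257.1]
orientation: [3.142, -0.0, -2.96]
contact_force: [0.8, -0.4, -2.7]
finger_gap: 0.223
```

View pics/s3.png

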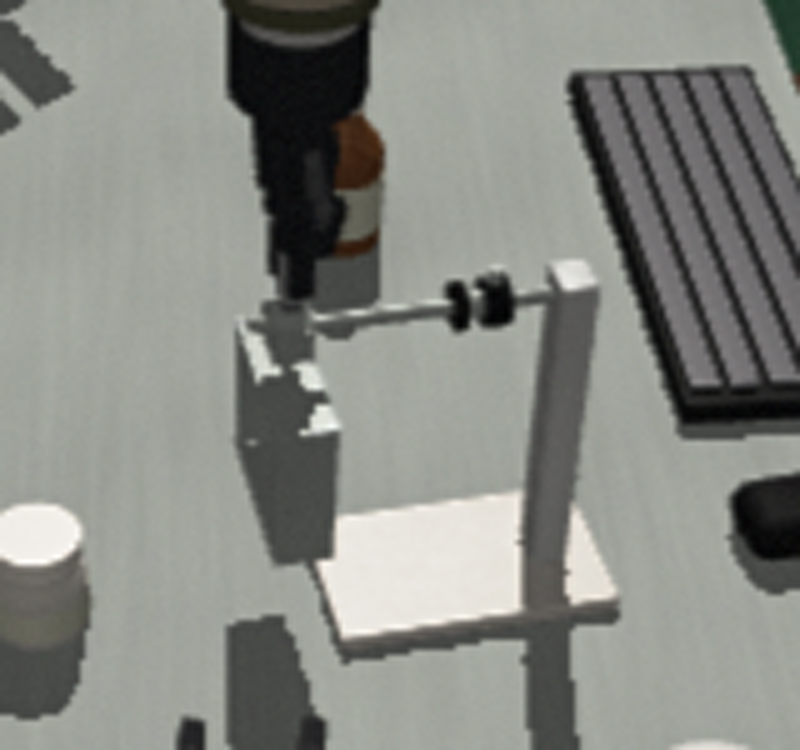

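The side view shows the bar passing through the large eye, with the tip just visible at (252,325), and forces near zero. I'll advance 5 cm and lower slowly.

```bash
python3 -m handwheel '[[1,0.18,0,0,0,0,-1],[2.2,0.4,0,0,0,0,-1],[3.4,0.62,0,0,0,0,-1],[4.4,0.8,0,0,0,0,-1],[4.9,0.9,0,0,0,0,-1],[4.9,0.9,-0.2,0,0,0,-1],[4.9,0.9,-0.35,0,0,0,-1],[4.9,0.9,-0.5,0,0,0,-1],[4.9,0.9,-0.62,0,0,0,-1],[4.9,0.9,-0.74,0,0,0,-1]]'
```

```text
clock: 8.72
eef_pos: [576.8, 56.7, 249.8]
orientation: [-3.142, 0.0, -2.96]
contact_force: [0.3, 0.2, -3.2]
finger_gap: 0.222
```

```bash
python3 -m handwheel '[[0,0,-0.1,0,0,0,-1],[0,0,-0.2,0,0,0,-1],[0,0,-0.3,0,0,0,-1],[0,0,-0.3,0,0,0,-1]]'
```

```text
clock: 9.22
eef_pos: [577.0, 56.8, 247.5]
orientation: [-3.142, 0.001, -2.96]
contact_force: [-2.5, 1.2, 4.2]
finger_gap: 0.221
```

```bash
python3 -m handwheel '[[0,0,0.05,0,0,0,-1],[0.3,0.055,0.05,0,0,0,-1],[0.7,0.13,0.05,0,0,0,-1],[1.2,0.22,0.05,0,0,0,-1],[1.7,0.31,0.05,0,0,0,-1],[2.1,0.38,0.05,0,0,0,-1],[2.4,0.44,0.05,0,0,0,-1],[2.6,0.475,0.05,0,0,0,-1],[2.8,0.51,0.05,0,0,0,-1],[2.95,0.54,0.05,0,0,0,-1]]' 100
```

```text
clock: 10.48
eef_pos: [605.9, 62.8, 247.0]
orientation: [3.14, -0.001, -2.959]
contact_force: [-5.4, 3.3, 2.9]
finger_gap: 0.218
```

```bash
python3 -m handwheel '[[0,0.04,0.03,0,0,0,-1],[-0.01,0.08,0.05,0,0,0,-1],[-0.01,0.08,0.05,0,0,0,-1]]'
```

```text
clock: 10.85
eef_pos: [606.4, 62.7, 247.3]
orientation: [-3.141, -0.0, -2.96]
contact_force: [-0.1, -0.4, -1.6]
finger_gap: 0.224
```

```bash
python3 -m handwheel '[[0.1,0.018,0,0,0,0,-1],[0.2,0.036,0,0,0,0,-1],[0.3,0.054,0,0,0,0,-1],[0.4,0.073,0,0,0,0,-1],[0.5,0.09,0,0,0,0,-1]]'
```

```text
clock: 11.48
eef_pos: [611.3, 63.8, 247.8]
orientation: [-3.142, -0.0, -2.96]
contact_force: [0.1, 0.8, -2.8]
finger_gap: 0.218
```

```bash
python3 -m handwheel '[[0.15,0.027,0,0,0,0,-1],[0.3,0.054,0,0,0,0,-1],[0.45,0.082,0,0,0,0,-1],[0.6,0.11,0,0,0,0,-1]]'
```

```text
clock: 11.98
eef_pos: [617.2, 64.9, 247.8]
orientation: [-3.142, -0.0, -2.96]
contact_force: [-4.8, -0.9, 0.6]
finger_gap: 0.215
```

```bash
python3 -m handwheel '[[0.1,0.018,0,0,0,0,-1],[0.2,0.036,0,0,0,0,-1],[0.3,0.054,0,0,0,0,-1],[0.4,0.073,0,0,0,0,-1]]'
```

```text
clock: 12.48
eef_pos: [621.3, 65.6, 247.8]
orientation: [-3.142, -0.0, -2.96]
contact_force: [-3.4, -1.3, -0.8]
finger_gap: 0.217
```

```bash
python3 -m handwheel '[[0.1,0.018,0,0,0,0,-1],[0.2,0.036,0,0,0,0,-1],[0.3,0.054,0,0,0,0,-1]]'
```

```text
clock: 12.85
eef_pos: [622.2, 65.8, 247.8]
orientation: [3.142, -0.005, -2.96]
contact_force: [-18.8, -4.6, 8.4]
finger_gap: 0.218
```

The force rose to 19 N with the TCP stopped at x≈622, after sliding at about 4 N from x≈612. That is the solid stop. Now unload, settle and release.

```bash
python3 -m handwheel '[[-0.08,-0.015,0,0,0,0,-1],[-0.17,-0.03,0,0,0,0,-1],[-0.17,-0.03,-0.05,0,0,0,-1],[-0.17,-0.03,-0.07,0,0,0,-1]]'
```

```text
clock: 13.35
eef_pos: [621.7, 65.7, 247.4]
orientation: [-3.142, -0.002, -2.96]
contact_force: [-10.4, -1.7, 5.3]
finger_gap: 0.22
```

```bash
python3 -m handwheel '[[0,0,0,0,0,0,-0.3],[0,0,0,0,0,0,-0.1],[0,0,0,0,0,0,0.1],[0,0,0,0,0,0,0.4],[0,0,0,0,0,0,0.4],[0,0,1,0,0,0,0.4],[0,0,4,0,0,0,0.4],[0,0,8,0,0,0,0.4]]'; python3 - <<'E'
from h import *
snap('side','s4',(225,120,385,270),5)
E
```

```text
clock: 14.35
eef_pos: [622.0, 65.9, 327.5]
orientation: [3.141, -0.002, -2.96]
contact_force: [1.0, -0.2, 1.6]
finger_gap: 0.7
```

View pics/s4.png

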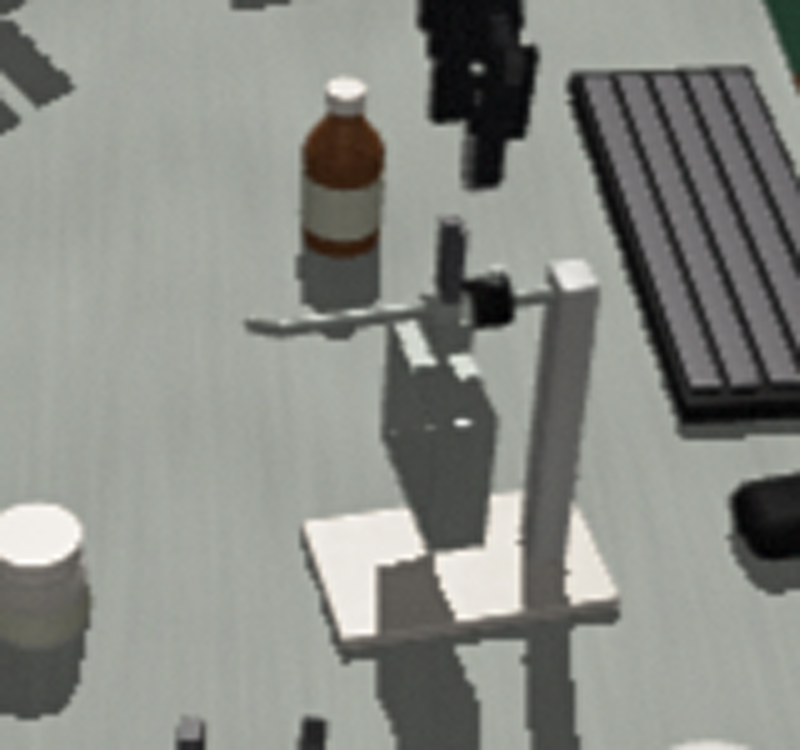

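The large strainer hangs upright with the buffer flush on its clamp at about (488,300). Bottle and jar are untouched. Now the medium.

```bash
python3 -m handwheel '[[-1.5,-5,0,0,0,-5,0.4],[-9.65,-31.05,0,0,0,-14,0.4],[-9.65,-31.05,0,0,0,-20.8,0.4],[-9.65,-31.05,0,0,0,-20.8,0.4],[-9.65,-31.05,0,0,0,-20.8,0.4],[-9.65,-31.05,0,0,0,-20.8,0.4],[-9.65,-31.05,-4,0,0,-20.8,0.4],[-9.65,-31.05,-9,0,0,-20.8,0.4],[-9.65,-31.05,-9,0,0,-20.8,0.4]]' 80; python3 - <<'E'
from h import *
c=ctrl.get_calibration('wrist');o=ctrl.observe();snap('wrist','w5')
im=np.load('pics/w5.npy').astype(int).sum(2)
print(o['eef_pos'],o['orientation'],proj(c,(525.5,-244,198)))
u,v=map(int,proj(c,(525.5,-244,198)))
np.save('pics/w5cal.npy',c,allow_pickle=True)
print('row',v,u-40,im[v,u-40:u+40:2]);print('col',v-40,im[v-40:v+40:2,u-4])
E
```

```text
clock: 15.52
eef_pos: [523.6, -243.4, 232.9]
orientation: [3.139, -0.008, 2.96]
contact_force: [-0.9, 0.2, 0.1]
finger_gap: 0.7
[ 523.59790918 -243.36204886  232.90606803] [ 3.13874756 -0.00787457  2.95985198] (np.float64(279.51936306410175), np.float64(257.96520540618894))
row 257 239 [298 299 308 318 314 313 301 299 301 301 288 173 129 141 134 132 130 139
 133 134 135 132 134 134 125 138 130 136 134 204 265 278 286 284 278 269
 280 288 284 281]
col 217 [144 117 121 121 118 121 123 131 118 120 119 116 114 111 129 132 130 142
 136 137 133 133 131 159 360 414 413 415 414 414 416 423 423 420 418 423
 422 428 421 435]
```

```bash
python3 -m handwheel '[[-0.05,0.05,-3,0,0,0,0.4],[-0.05,0.05,-5.5,0,0,0,0.4],[-0.05,0.05,-6.7,0,0,0,0.4],[-0.05,0.05,-6.7,0,0,0,0.4],[-0.05,0.05,-6.7,0,0,0,-1],[-0.05,0.05,-6.7,0,0,0,-1],[-0.05,0.05,-6.7,0,0,0,-1],[-0.05,0.05,-6.7,0,0,0,-1],[-0.05,0.05,-6.7,0,0,0,-1]]' 80
```

```text
clock: 16.7
eef_pos: [526.4, -244.3, 171.6]
orientation: [-3.141, 0.002, 2.96]
contact_force: [0.2, 1.3, 5.9]
finger_gap: 0.221
```

```bash
python3 -m handwheel '[[0,0,0.8,0,0,0,-1],[0,0,2.2,0,0,0,-1],[0,0,4.2,0,0,0,-1],[0,0,6.8,0,0,0,-1],[0,0.5,9,0,0,0,-1],[0,3,9.5,0,0,0,-1],[0,6.5,9.5,0,0,0,-1],[0,10.5,9.5,0,0,0,-1],[-1,14,9.5,0,0,3,-1],[-3,18,9.5,0,0,7,-1]]'
```

```text
clock: 17.95
eef_pos: [495.5, -63.2, 266.6]
orientation: [-3.141, 0.001, 3.084]
contact_force: [0.4, 1.0, -2.0]
finger_gap: 0.221
```

```bash
python3 -m handwheel '[[-1.8,3.5,0,0,0,4,-1],[-3.3,6.5,0,0,0,8,-1],[-4.1,8.8,0,0,0,11.5,-1],[-4.1,9.7,0,0,0,13.6,-1],[-4.1,9.9,-0.4,0,0,13.8,-1],[-4.1,9.9,-0.8,0,0,13.8,-1],[-4.1,9.9,-0.8,0,0,13.8,-1]]'; python3 - <<'E'
from h import *
o=ctrl.observe();c=ctrl.get_calibration('wrist')
snap('wrist','w6')
print(o['eef_pos'],o['orientation'])
im=np.load('pics/w6.npy').astype(int).sum(2)
for v in (352,368,384): print(v,' '.join(str(x) for x in im[v,256:304]))
E
```

```text
clock: 18.82
eef_pos: [454.3, 34.2, 256.4]
orientation: [3.141, -0.001, -2.961]
contact_force: [-0.4, 0.5, -2.1]
finger_gap: 0.217
[454.34998644  34.24689924 256.35240982] [ 3.14147081e+00 -1.46519419e-03 -2.96147785e+00]
352 187 182 185 182 179 184 178 187 177 177 177 179 182 179 183 180 183 180 186 193 232 255 296 331 361 391 409 430 442 449 459 458 449 404 321 221 185 174 182 179 186 188 181 183 177 184 186 173
368 189 184 183 193 188 184 185 180 182 190 178 168 157 138 136 143 154 160 181 200 227 266 306 339 375 402 426 441 451 461 462 466 450 408 310 200 148 147 162 170 178 181 187 186 182 183 180 182
384 138 156 152 164 171 175 173 181 183 175 167 156 136 113 118 128 138 160 171 205 220 264 306 341 371 402 427 437 449 453 460 458 421 351 236 166 133 129 138 151 161 168 167 156 136 126 135 102
```

```bash
python3 -m handwheel '[[0,0.02,0.12,0,0,0,-1],[1,0.2,0.12,0,0,0,-1],[2.5,0.475,0.12,0,0,0,-1],[3.5,0.66,0.12,0,0,0,-1],[4.43,0.84,0.12,0,0,0,-1],[5.4,1.02,0.12,0,0,0,-1],[6.4,1.2,0.12,0,0,0,-1],[7.37,1.38,0.12,0,0,0,-1]]'
```

```text
clock: 19.88
eef_pos: [528.8, 48.8, 258.3]
orientation: [3.142, -0.0, -2.96]
contact_force: [0.8, 0.3, -2.6]
finger_gap: 0.221
```

```bash
python3 -m handwheel '[[1,0.18,0,0,0,0,-1],[2.2,0.4,0,0,0,0,-1],[3.4,0.62,0,0,0,0,-1],[4.2,0.77,0,0,0,0,-1],[4.5,0.82,0,0,0,0,-1],[4.5,0.82,-0.2,0,0,0,-1],[4.5,0.82,-0.35,0,0,0,-1],[4.5,0.82,-0.5,0,0,0,-1],[4.5,0.82,-0.62,0,0,0,-1],[4.5,0.82,-0.74,0,0,0,-1]]'
```

```text
clock: 21.12
eef_pos: [573.2, 56.9, 250.9]
orientation: [-3.142, 0.0, -2.96]
contact_force: [0.0, -0.3, -3.0]
finger_gap: 0.22
```

```bash
python3 -m handwheel '[[0,0,-0.08,0,0,0,-1],[0,0,-0.16,0,0,0,-1],[0,0,-0.24,0,0,0,-1],[0,0,-0.24,0,0,0,-1]]'
```

```text
clock: 21.62
eef_pos: [573.2, 56.9, 248.4]
orientation: [3.142, -0.0, -2.96]
contact_force: [0.7, 0.8, -3.2]
finger_gap: 0.222
```

```bash
python3 -m handwheel '[[0,0,-0.06,0,0,0,-1],[0,0,-0.12,0,0,0,-1],[0,0,-0.12,0,0,0,-1]]'
```

```text
clock: 22.0
eef_pos: [573.4, 57.0, 247.9]
orientation: [-3.142, 0.001, -2.96]
contact_force: [-1.8, 0.6, 2.6]
finger_gap: 0.221
```

```bash
python3 -m handwheel '[[0,0,0.06,0,0,0,-1],[0.3,0.055,0.06,0,0,0,-1],[0.7,0.13,0.06,0,0,0,-1],[1.1,0.2,0.06,0,0,0,-1],[1.4,0.255,0.06,0,0,0,-1],[1.6,0.29,0.06,0,0,0,-1],[1.75,0.32,0.06,0,0,0,-1],[1.85,0.337,0.06,0,0,0,-1],[1.95,0.355,0.06,0,0,0,-1],[1.95,0.355,0.06,0,0,0,-1]]' 100
```

```text
clock: 23.25
eef_pos: [592.8, 60.5, 247.9]
orientation: [-3.142, 0.0, -2.96]
contact_force: [-2.3, 1.7, 0.5]
finger_gap: 0.219
```

```bash
python3 -m handwheel '[[0.05,0.01,0.03,0,0,0,-1],[0.1,0.018,0.03,0,0,0,-1],[0.15,0.028,0.03,0,0,0,-1],[0.2,0.037,0.03,0,0,0,-1]]'
```

```text
clock: 23.75
eef_pos: [594.8, 60.7, 248.1]
orientation: [-3.141, 0.0, -2.96]
contact_force: [0.7, 0.4, -0.8]
finger_gap: 0.217
```

```bash
python3 -m handwheel '[[0.05,0.01,0,0,0,0,-1],[0.1,0.018,0,0,0,0,-1],[0.15,0.028,0,0,0,0,-1]]'
```

```text
clock: 24.12
eef_pos: [596.3, 61.0, 248.1]
orientation: [-3.141, 0.0, -2.96]
contact_force: [0.1, 0.3, -2.4]
finger_gap: 0.218
```

```bash
python3 -m handwheel '[[0.05,0.01,0,0,0,0,-1],[0.1,0.018,0,0,0,0,-1]]'
```

```text
clock: 24.38
eef_pos: [597.3, 61.3, 248.2]
orientation: [-3.142, 0.0, -2.96]
contact_force: [-1.3, 0.2, -1.9]
finger_gap: 0.216
```

```bash
python3 -m handwheel '[[0.05,0.01,0,0,0,0,-1],[0.08,0.015,0,0,0,0,-1]]'
```

```text
clock: 24.62
eef_pos: [597.8, 61.4, 248.2]
orientation: [-3.142, -0.001, -2.96]
contact_force: [-2.7, -0.6, -1.7]
finger_gap: 0.219
```

```bash
python3 -m handwheel '[[0.04,0.007,0,0,0,0,-1],[0.08,0.015,0,0,0,0,-1]]'
```

```text
clock: 24.88
eef_pos: [598.2, 61.5, 248.1]
orientation: [3.142, -0.002, -2.96]
contact_force: [-6.2, -0.3, 0.5]
finger_gap: 0.215
```

```bash
python3 -m handwheel '[[-0.05,-0.01,0,0,0,0,-1],[-0.07,-0.013,-0.04,0,0,0,-1],[-0.07,-0.013,-0.07,0,0,0,-1]]'
```

```text
clock: 25.25
eef_pos: [598.1, 61.5, 247.9]
orientation: [-3.142, 0.0, -2.96]
contact_force: [-6.0, -0.7, 3.1]
finger_gap: 0.219
```

```bash
python3 -m handwheel '[[0,0,0,0,0,0,-0.3],[0,0,0,0,0,0,-0.1],[0,0,0,0,0,0,0.1],[0,0,0,0,0,0,0.4],[0,0,0,0,0,0,0.4],[0,0,1,0,0,0,0.4],[0,0,4,0,0,0,0.4],[0,0,8,0,0,0,0.4],[0,0,8,0,0,0,0.4]]'; python3 - <<'E'
from h import *
snap('side','s7',(275,155,355,235),7)
E
```

```text
clock: 26.38
eef_pos: [599.9, 61.5, 333.2]
orientation: [-3.14, 0.008, -2.96]
contact_force: [0.1, -0.5, 1.1]
finger_gap: 0.698
```

View pics/s7.png

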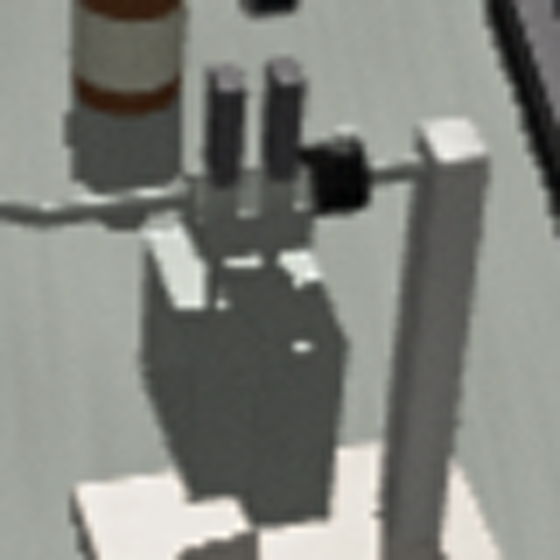

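Both nested grips stand parallel at (225,130) and (283,120), with no gap at the eyes. Now the small one.

```bash
python3 -m handwheel '[[-1.5,-4,0,0,0,-5,0.4],[-13.15,-29.35,0,0,0,-14,0.4],[-13.15,-29.35,0,0,0,-20.8,0.4],[-13.15,-29.35,0,0,0,-20.8,0.4],[-13.15,-29.35,0,0,0,-20.8,0.4],[-13.15,-29.35,0,0,0,-20.8,0.4],[-13.15,-29.35,-5,0,0,-20.8,0.4],[-13.15,-29.35,-10,0,0,-20.8,0.4],[-13.15,-29.35,-10,0,0,-20.8,0.4],[-13.15,-29.35,-10,0,0,-20.8,0.4]]' 80; python3 - <<'E'
from h import *
c=ctrl.get_calibration('wrist');o=ctrl.observe();snap('wrist','w8')
im=np.load('pics/w8.npy').astype(int).sum(2)
p=proj(c,(467,-232.3,187));print(o['eef_pos'],o['orientation'],p)
u,v=map(int,p)
print('row',v,u-40,im[v,u-40:u+40:2]);print('col',v-40,im[v-40:v+40:2,u-4])
E
```

```text
clock: 27.68
eef_pos: [467.1, -232.2, 229.1]
orientation: [-3.141, 0.001, 2.96]
contact_force: [0.2, -0.7, 1.7]
finger_gap: 0.7
[ 467.09400807 -232.20948184  229.09274412] [-3.14119908e+00  1.01259255e-03  2.96032479e+00] (np.float64(279.99212758551295), np.float64(248.2353832012726))
row 248 239 [262 270 269 271 272 270 272 264 265 272 269 209 132 133 129 133 134 138
 135 129 137 140 134 135 136 134 211 263 260 258 273 275 273 277 269 271
 271 274 273 270]
col 208 [205 118 117 117 114 117 120 124 117 119 120 122 128 127 183 138 135 134
 129 136 135 139 131 222 420 530 348 278 271 263 277 478 558 556 569 571
 565 562 566 564]
```

```bash
python3 -m handwheel '[[-0.1,-0.2,-3,0,0,0,0.4],[-0.1,-0.2,-5.5,0,0,0,0.4],[-0.1,-0.2,-6.85,0,0,0,0.4],[-0.1,-0.2,-6.85,0,0,0,0.4],[-0.1,-0.2,-6.85,0,0,0,-1],[-0.1,-0.2,-6.85,0,0,0,-1],[-0.1,-0.2,-6.85,0,0,0,-1],[-0.1,-0.2,-6.85,0,0,0,-1],[-0.1,-0.2,-6.85,0,0,0,-1]]' 80
```

```text
clock: 28.85
eef_pos: [466.4, -234.2, 160.2]
orientation: [-3.141, 0.002, 2.96]
contact_force: [0.6, 1.7, 6.4]
finger_gap: 0.225
```

```bash
python3 -m handwheel '[[0,0,0.8,0,0,0,-1],[0,0,2.2,0,0,0,-1],[0,0,4.2,0,0,0,-1],[0,0,6.8,0,0,0,-1],[0,0.5,9.3,0,0,0,-1],[0,3,10.5,0,0,0,-1],[0,6.5,10.5,0,0,0,-1],[0,10.5,10.5,0,0,0,-1],[-0.3,14,10.5,0,0,3,-1],[-0.6,17.5,10.5,0,0,7,-1]]'
```

```text
clock: 30.1
eef_pos: [459.4, -58.0, 264.9]
orientation: [-3.141, 0.001, 3.084]
contact_force: [0.0, -0.1, -1.7]
finger_gap: 0.223
```

```bash
python3 -m handwheel '[[-0.3,3.5,0,0,0,4,-1],[-0.5,6.3,0,0,0,8,-1],[-0.6,8.4,0,0,0,11.5,-1],[-0.6,9.2,0,0,0,13.6,-1],[-0.6,9.4,-0.4,0,0,13.8,-1],[-0.6,9.4,-0.8,0,0,13.8,-1],[-0.6,9.4,-0.8,0,0,13.8,-1],[-0.6,9.4,-0.8,0,0,13.8,-1]]'; python3 - <<'E'
from h import *
o=ctrl.observe()
snap('wrist','w9')
print(o['eef_pos'],o['orientation'])
im=np.load('pics/w9.npy').astype(int).sum(2)
for v in (352,368,384): print(v,' '.join(str(x) for x in im[v,266:300]))
E
```

```text
clock: 31.1
eef_pos: [453.6, 34.5, 255.9]
orientation: [-3.142, -0.0, -2.961]
contact_force: [0.1, 0.1, -0.6]
finger_gap: 0.223
[453.63038782  34.48387702 255.91794206] [-3.14155107e+00 -2.64594989e-04 -2.96104572e+00]
352 184 183 172 158 140 137 139 148 187 207 243 280 319 348 374 404 418 435 442 447 457 452 417 340 239 165 157 169 185 183 184 182 186 185
368 211 217 266 346 392 412 383 315 237 220 248 287 335 360 390 412 430 444 451 458 455 446 429 407 397 399 402 402 398 403 403 404 405 403
384 215 217 221 228 246 245 231 200 190 216 249 294 325 356 391 410 425 439 449 458 457 440 406 372 362 371 376 357 323 299 286 278 297 326
```

```bash
python3 -m handwheel '[[0,0,0.13,0,0,0,-1],[1,0.18,0.13,0,0,0,-1],[2.5,0.455,0.13,0,0,0,-1],[3.5,0.64,0.13,0,0,0,-1],[4.43,0.82,0.13,0,0,0,-1],[5.4,1.0,0.13,0,0,0,-1],[6.4,1.18,0.13,0,0,0,-1],[7.37,1.36,0.13,0,0,0,-1]]'
```

```text
clock: 32.15
eef_pos: [528.0, 48.7, 257.3]
orientation: [-3.142, -0.0, -2.96]
contact_force: [0.8, 0.5, -1.7]
finger_gap: 0.221
```

```bash
python3 -m handwheel '[[1,0.18,0,0,0,0,-1],[2,0.365,0,0,0,0,-1],[2.5,0.455,0,0,0,0,-1],[2.5,0.455,-0.2,0,0,0,-1],[2.5,0.455,-0.35,0,0,0,-1],[2.5,0.455,-0.5,0,0,0,-1],[2.5,0.455,-0.62,0,0,0,-1],[2.5,0.455,-0.74,0,0,0,-1],[2.5,0.455,-0.85,0,0,0,-1],[2.5,0.455,-0.92,0,0,0,-1]]'
```

```text
clock: 33.4
eef_pos: [552.3, 53.1, 248.0]
orientation: [-3.142, -0.0, -2.96]
contact_force: [-0.5, -0.8, -1.3]
finger_gap: 0.222
```

```bash
python3 -m handwheel '[[0,0,-0.07,0,0,0,-1],[0,0,-0.07,0,0,0,-1]]'
```

```text
clock: 33.65
eef_pos: [552.4, 53.1, 247.4]
orientation: [3.142, 0.0, -2.96]
contact_force: [0.5, -0.2, -1.2]
finger_gap: 0.22
```

```bash
python3 -m handwheel '[[0,0,-0.06,0,0,0,-1],[0,0,-0.1,0,0,0,-1],[0,0,-0.1,0,0,0,-1]]'
```

```text
clock: 34.02
eef_pos: [552.5, 53.2, 247.3]
orientation: [-3.142, 0.001, -2.96]
contact_force: [-2.5, 0.2, 6.0]
finger_gap: 0.218
```

```bash
python3 -m handwheel '[[0,0,0.07,0,0,0,-1],[0.2,0.036,0.08,0,0,0,-1],[0.5,0.09,0.08,0,0,0,-1],[0.8,0.146,0.08,0,0,0,-1],[1.1,0.2,0.08,0,0,0,-1],[1.3,0.237,0.08,0,0,0,-1],[1.45,0.264,0.08,0,0,0,-1],[1.55,0.282,0.08,0,0,0,-1],[1.65,0.3,0.08,0,0,0,-1],[1.65,0.3,0.08,0,0,0,-1]]' 100
```

```text
clock: 35.28
eef_pos: [568.9, 56.4, 247.2]
orientation: [3.141, -0.0, -2.96]
contact_force: [-4.5, 1.9, 3.8]
finger_gap: 0.217
```

```bash
python3 -m handwheel '[[0.05,0.01,0.0,0,0,0,-1],[0.1,0.018,0,0,0,0,-1]]'
```

```text
clock: 35.52
eef_pos: [569.7, 56.5, 247.2]
orientation: [3.141, -0.0, -2.96]
contact_force: [-4.7, 2.7, 3.5]
finger_gap: 0.216
```

```bash
python3 -m handwheel '[[0.05,0.01,0.0,0,0,0,-1],[0.1,0.018,0,0,0,0,-1]]'
```

```text
clock: 35.78
eef_pos: [570.7, 56.7, 247.2]
orientation: [3.141, -0.0, -2.96]
contact_force: [-4.3, 2.3, 4.4]
finger_gap: 0.22
```

Steady drag of about 4 N comes from pressing down on the bar. I'll unload it vertically before feeling for contact.

```bash
python3 -m handwheel '[[0,0.03,0.04,0,0,0,-1],[0,0.04,0.06,0,0,0,-1],[0,0.04,0.06,0,0,0,-1]]'
```

```text
clock: 36.15
eef_pos: [571.0, 56.6, 247.5]
orientation: [-3.141, 0.0, -2.96]
contact_force: [-0.0, -0.2, -0.9]
finger_gap: 0.22
```

```bash
python3 -m handwheel '[[0.05,0.01,0.0,0,0,0,-1],[0.1,0.018,0,0,0,0,-1]]'
```

```text
clock: 36.4
eef_pos: [571.9, 56.9, 247.7]
orientation: [-3.141, 0.0, -2.96]
contact_force: [0.1, 0.2, -0.6]
finger_gap: 0.218
```

```bash
python3 -m handwheel '[[0.05,0.01,0.0,0,0,0,-1],[0.08,0.015,0,0,0,0,-1]]'
```

```text
clock: 36.65
eef_pos: [572.7, 57.2, 247.8]
orientation: [-3.142, 0.0, -2.96]
contact_force: [0.4, 0.3, -2.3]
finger_gap: 0.216
```

```bash
python3 -m handwheel '[[0.05,0.01,0.0,0,0,0,-1],[0.08,0.015,0,0,0,0,-1]]'
```

```text
clock: 36.9
eef_pos: [573.4, 57.4, 247.8]
orientation: [-3.142, 0.0, -2.96]
contact_force: [-0.4, -0.6, -2.0]
finger_gap: 0.217
```

```bash
python3 -m handwheel '[[0.03,0.005,0.0,0,0,0,-1],[0.06,0.011,0,0,0,0,-1]]'
```

```text
clock: 37.15
eef_pos: [573.7, 57.4, 247.8]
orientation: [-3.142, -0.001, -2.96]
contact_force: [-3.4, 0.4, 0.5]
finger_gap: 0.219
```

```bash
python3 -m handwheel '[[0.03,0.005,0.0,0,0,0,-1],[0.06,0.011,0,0,0,0,-1],[0.06,0.011,0,0,0,0,-1]]'
```

```text
clock: 37.52
eef_pos: [573.9, 57.4, 247.8]
orientation: [3.142, -0.002, -2.96]
contact_force: [-6.4, -0.3, 2.7]
finger_gap: 0.22
```

```bash
python3 -m handwheel '[[0.02,0.004,0.0,0,0,0,-1],[0.03,0.006,0,0,0,0,-1],[0.03,0.006,0,0,0,0,-1]]'
```

```text
clock: 37.9
eef_pos: [573.9, 57.5, 247.8]
orientation: [3.142, -0.002, -2.96]
contact_force: [-7.6, -1.0, 2.9]
finger_gap: 0.221
```

The force is 7.6 N and the arm no longer moves, so the nest bears on the stop. Now unload, settle and release.

```bash
python3 -m handwheel '[[-0.04,-0.007,0,0,0,0,-1],[-0.06,-0.011,-0.03,0,0,0,-1],[-0.06,-0.011,-0.04,0,0,0,-1]]'
```

```text
clock: 38.28
eef_pos: [573.8, 57.4, 247.5]
orientation: [-3.142, -0.001, -2.96]
contact_force: [-5.7, -0.9, 2.9]
finger_gap: 0.218
```

```bash
python3 -m handwheel '[[0,0,0,0,0,0,-0.3],[0,0,0,0,0,0,-0.1],[0,0,0,0,0,0,0.1],[0,0,0,0,0,0,0.4],[0,0,0,0,0,0,0.4],[0,0,1,0,0,0,0.4],[0,0,4,0,0,0,0.4],[0,0,10,0,0,0,0.4],[0,0,12,0,0,0,0.4],[0,0,12,0,0,0,0.4]]'; python3 - <<'E'
from h import *
snap('side','s10',(265,145,355,235),6);a=cv2.imread('pics/s10.png')
snap('scene','c10',(225,160,315,260),5);b=cv2.imread('pics/c10.png')
H=500;r=lambda x:cv2.resize(x,(int(x.shape[1]*H/x.shape[0]),H))
o=np.hstack([r(a),r(b)]);o=cv2.resize(o,(790,int(o.shape[0]*790/o.shape[1])));cv2.imwrite('pics/f10.png',o)
for n in('side','scene'):
    i0=np.load('pics/%s0.npy'%n).astype(int);i1=np.load('pics/%s.npy'%('s10' if n=='side' else 'c10')).astype(int)
    cal=ctrl.get_calibration(n)
    for k,p in(('jar',(376,29,35)),('dish',(768,-148,8)),('bottle',(592,435,65))):
        u,v=map(int,proj(cal,p));d=np.abs(i0-i1)[max(v-25,0):v+25,max(u-25,0):u+25].sum(2);print(n,k,u,v,'changed px',int((d>90).sum()))
E
```

```text
clock: 39.52
eef_pos: [575.3, 57.5, 370.6]
orientation: [-3.141, 0.005, -2.96]
contact_force: [0.1, 0.5, 0.1]
finger_gap: 0.7
side jar 231 237 changed px 0
side dish 368 285 changed px 0
side bottle 293 152 changed px 456
scene jar 346 239 changed px 172
scene dish 189 256 changed px 0
scene bottle 381 364 changed px 0
```

View pics/f10.png

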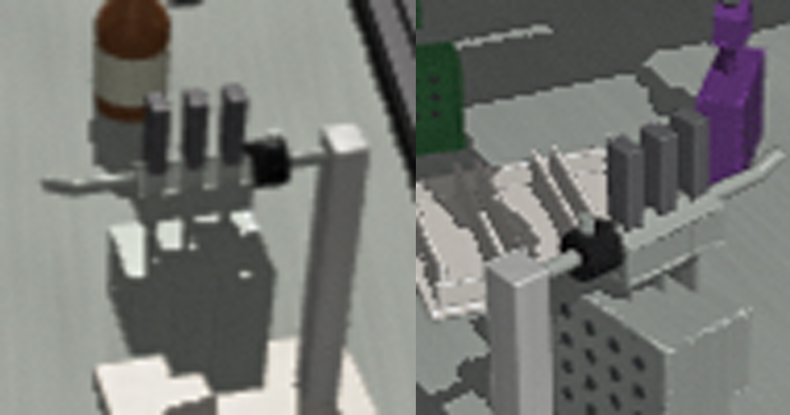

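The three grips are evenly spaced and upright, the eyes touch, and the buffer is flush on its clamp. The changed pixels near the bottle and jar are the gripper and the strainers' shadow. I'll let it settle and hand in.

```bash
python3 -m handwheel '[[0,0,0,0,0,0,0.4],[0,0,0,0,0,0,0.4],[0,0,0,0,0,0,0.4],[0,0,0,0,0,0,0.4],[0,0,0,0,0,0,0.4],[0,0,0,0,0,0,0.4],[0,0,0,0,0,0,0.4],[0,0,0,0,0,0,0.4]]'; python3 - <<'E'
from h import *
snap('side','s11');a=np.load('pics/s10.npy').astype(int);b=np.load('pics/s11.npy').astype(int)
print('motion px in nest:',int((np.abs(a-b).sum(2)[160:235,265:355]>60).sum()))
print(ctrl.close_job())
E
```

```text
clock: 40.62
eef_pos: [574.3, 57.5, 367.4]
orientation: [3.142, 0.0, -2.96]
contact_force: [-0.5, 0.3, -0.5]
finger_gap: 0.699
motion px in nest: 0
the job is handed in; nothing more can be done
None
```

All three strainers hang nested on the bar: large at the back, then medium, then small, with the open sides towards the tip. I handed the job in at about 41 s of the 72 s; the hand-in reports no verdict.

- **Buffer:** I pushed the large strainer back alone. It slid at about 4 N, then hit a solid stop at about 19 N (limit 50 N on the stand).
- **Nesting:** The medium reached the large at about 6 N and the small reached the medium at about 8 N, both with the arm barely moving (limit 18 N between strainers). Grip positions put the eyes about 24 mm and 24.7 mm apart, so each touches or nearly touches the one behind.
- **Final look:** The grips are upright and evenly spaced, and the buffer is flush on its clamp. Two side pictures about 1 s apart showed no motion in the nest.
- **Bottle, jar and dish:** The jar and dish showed no changed pixels in the side view, nor the bottle and dish in the scene view. The changes near the bottle (side view) and jar (scene view) I took to be the gripper and shadows, without a separate check.
- **Disagreement:** The side camera placed the strainers about 8 mm off in y from the other two cameras, so I went by the wrist and scene views. The buffer's travel and the strainers' tilt were judged only from force, arm position and pictures.

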